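# Close the split cell-block mould with its own lid

### The job

Close the cell-block mould in the bench press: of the three lids on the bench, find the one whose edge notches match the lugs of the lower half bolted in the press, and set it on, the right way round, so that it lies flush on the lower half. Then bring the weighted press bar down so that it rests on the lid. Leave the other two lids and everything else on the bench where they are.

Things in the scene. Friction and masses are not known exactly. Their poses are not given: they have to be found in the camera images.
- press: Bench press for split moulds, fixed: grey base plate 172 x 100 mm, 14 mm high. Origin: at bench height under the mould's centre, z up; -x is its front (to the robot within 0.3 rad), +x its rear with the bar's hinge. The lower mould half, grey metal, 50 (x) x 70 (y) x 24 mm, is bolted on the plate, its flat upper face 38 mm above the bench; the steel cheeks beside it are 28 mm high.
- mould_face (a point): Centre of the lower half's upper face (axes of the press); the right lid's origin and axes come to lie here. The face has a 22 x 30 mm pocket and three upright lugs: one on the -x edge centred at y = +16 mm, two on the +x edge at y = -22 and +8 mm; each 12 (y) x 8 (x) mm at its foot, 12 mm high, tapering to 7 x 5 mm: 1 mm play each way in a lid's notches.
- bar_hinge (a point): Hinge axis of the press bar, along the press's y, 90 mm behind (+x) the mould's centre and 90 mm above the bench, between two upright cheeks (37 mm over all, 101 mm high). The weight (40 mm across, on the bar's upper face) and the rubber pad (16 mm across, lower face) are 90 mm from it.
- bar_grip (a point): Middle of the press bar's black round hand grip (20 mm thick, 47 mm long, along the bar), 143 mm from the hinge axis; the bar ends 22 mm farther out. The point moves with the bar.
- press_bar (a joint): Angle of the press bar, a 16 x 10 mm steel bar with a weight, rad: 0 = level, pointing to the press's front, pad touching the rib of a lid fully home; pi/2 = upright; starts leaning back at 1.74 to 1.93, stop at 1.95. Damped, slightly stiff hinge: near upright it stays where it is left; tipped forward to 1.0 or less it sinks by itself in 1 to 4 s. A slow push at the grip takes under 6 N.
- lid_1: Mould lid, grey metal: slab 50 (own x) x 70 (own y) x 14 mm thick with a grip rib on top, 44 (x) x 16 (y) mm, centred, its top at 36 mm. Origin: centre of the underside, z up; lies flat. Notches right through the slab, 14 mm wide (y), 9 mm deep (x): one in the -x edge centred at y = -16 mm, two in the +x edge at y = +22 and -8 mm. A dark filling port shows on its +y side. 0.16 kg.
- lid_2: Mould lid, grey metal: slab 50 (own x) x 70 (own y) x 14 mm thick with a grip rib on top, 44 (x) x 16 (y) mm, centred, its top at 36 mm. Origin: centre of the underside, z up; lies flat. Notches right through the slab, 14 mm wide (y), 9 mm deep (x): one in the -x edge centred at y = +16 mm, two in the +x edge at y = -22 and +8 mm. A dark filling port shows on its +y side. 0.16 kg.
- lid_3: Mould lid, grey metal: slab 50 (own x) x 70 (own y) x 14 mm thick with a grip rib on top, 44 (x) x 16 (y) mm, centred, its top at 36 mm. Origin: centre of the underside, z up; lies flat. Notches right through the slab, 14 mm wide (y), 9 mm deep (x): one in the -x edge centred at y = +0 mm, two in the +x edge at y = -22 and +8 mm. A dark filling port shows on its +y side. 0.16 kg.
- spare_half: Loose lower half of another mould, 50 x 70 x 24 mm plus 12 mm lugs, lying on the bench. Origin: centre of its underside. Not to be moved.
- specimen_cup: Specimen cup with white lid, 52 mm across, 56 mm high, standing on the bench. Origin: centre of its underside. Not to be moved.
- forceps_b: Steel forceps, 126 mm long (own y), 7 mm high, lying on the bench's left part. Origin: under the middle. Not to be moved.
- glass_carton: Small white carton, 46 x 48 x 18 mm, lying near the front edge on the left. Origin: centre of its underside. Not to be moved.
- black_marker: Black marker pen, 135 mm long (own y), 17 mm thick, lying near the front edge of the bench. Origin: under its middle. Not to be moved.

How it is judged:
On the way, in this order (a step that is already met when the one before it is completed fails the run):
1. the matching lid lies flush on the lower half in the press while the bar is still up (z of lid_2 in the frame of mould_face between -0.002 and 0.002 m and horizontal distance between lid_2 and mould_face below 0.003 m and angle between the z axis of lid_2 and the z axis of mould_face, either way round below 0.03 rad and value of joint press_bar above 0.6 rad), for 0.2 s.
2. the press bar rests on that lid (value of joint press_bar below 0.035 rad and contact force between press_bar and lid_2 above 1 N), for 0.2 s.
At the end, for the whole second after the job is handed in: The matching lid rests on the lower half in the press: underside within 2 mm of its face, level within 0.03 rad, centred within 3 mm. The bar is down (within 0.035 rad of level) and presses on the lid with more than 1 N. Nothing else has moved over 30 mm (all of step 2 and z of lid_2 in the frame of mould_face between -0.002 and 0.002 m and horizontal distance between lid_2 and mould_face below 0.003 m and angle between the z axis of lid_2 and the z axis of mould_face, either way round below 0.03 rad and value of joint press_bar above -0.035 rad and linear speed of lid_2 below 0.02 m/s); the robot touches nothing.
It fails at once if one of the other lids is moved by more than 30 mm (distance of any of lid_1, lid_3 from where it was at the start of the episode above 0.03 m).
It fails at once if the spare lower half, the specimen cup, the marker, the forceps or the small carton is moved by more than 30 mm, or the cup is knocked over (distance of any of spare_half, specimen_cup, black_marker, forceps_b, glass_carton from where it was at the start of the episode above 0.03 m or angle between specimen_cup's own z axis and vertical above 0.5 rad).
It also fails if it takes over 64 s, if anything falls off the work surface, if the arm or the gripper's body presses on something with over 40 N, if the wrist force passes 120 N, or if a joint passes its speed limit or range.

### The arm

A 7-joint arm with a two-finger parallel gripper is mounted at the origin on a cart in front of the work surface, level with it; the furniture and walls round the work are solid. World frame = base frame: x ahead of the robot, y to its left, z up, the work surface at z = 0. Lengths are in m, angles in rad, forces in N, time in s.
With the tool pointing down it reaches from about 0.35 to 0.9 m from the base axis. Payload 8.1 kg.
Tool frame: the origin (TCP) lies midway between the tips of the shut fingers; the grasp point (between the pads) lies 19 mm behind it; z points along the fingers, y is the direction in which the jaws open and shut (so a half turn about z gives the same grasp; the last joint's range is limited). The gripper opens to 92 mm and grips with 3 to 60 N. Pads are 19 mm wide; open, the fingers measure 130 mm over their backs; the gripper's body (75 mm by 190 mm) begins 47 mm behind the grasp point.
Start: joints at [0.997, 0.434, 0.025, 1.573, -0.012, 1.134, -0.075], TCP at [0.283, -0.557, 0.227] pointing down, gripper open.
Joint ranges: [-2.62, 2.62], [-0.44, 2.09], [-1.27, 1.32], [0.08, 2.57], [-1.32, 4.46], [0.12, 2], [-2.74, 2.74]. Speed limits (rad/s): [2.22, 2.22, 3.01, 3.01, 3.14, 3.14, 3.14].

### API

Orientations are given as a rotation vector (axis times angle).
In Python, from cell import monitor, get_image, get_calibration, workorder, look_for, masks_of gives the robot as it stands.
- The arm moves only by the shell command python3 -m crank 'ROWS' [FORCE]. ROWS is JSON, a list of rows, each a list of 3 entries, a list of its own where there are three numbers: the shift along the tool's x, y, z in cm, then the turn about the tool's z in degrees, then the closure in counts, from 0 (fully open) to 255 (shut). A call has 1 to 5 rows; each row shifts and turns the commanded pose from where the row before left it, along the tool's axes as they then stand; what a row does not reach is not made up. A row lasts 1/10 s, in which the tool goes at most 50 mm and 8.59 degrees, less where a joint would pass 70% of its speed; a pose out of reach is approached as far as the arm can. A call with a gripper value outside its range is refused whole. The fingers move at their own pace and stop on an object; FORCE is the grip in N (left out, the last holds). Time passes only in rows, so rows that do not move let the fingers close. It gives the time, the measured TCP pose, the force and the opening at its end, in the units of the state.
- monitor.observe(): the state, without advancing time (a new reading comes with each control period).
- get_image(name): name is "scene" or "top"; returns (picture, depth): 400x640x3 uint8, red, green, blue; 400x640 float32, m along the optical axis (not along the pixel's ray), 0 where there is no reading.
- get_calibration(name): a dict with "fx", "fy", "cx", "cy" (pixels), "D" ([k1, k2, p1, p2, k3] as OpenCV has them; the pictures are not rectified), "R" (3x3) and "t" (3): a world point X has camera coordinates R X + t. Camera axes: x right, y down, z forward; pixel columns grow to the right and rows downward; lengths in m; the calibration is good to about 2 mm. A picture is of the moment at which its call begins. get_calibration takes no time and is no camera call.
- workorder.sign_off(): hands the job in, once; it reports no verdict.
Trained networks look in the newest picture that a camera, given by its name, has taken for a name from the list of things; names that differ only in an ending like _2 or _b are one class to them, and where a whole thing is asked for, a point or a joint stands for the part that bears it (a point fixed in the world has none). Each returns a list of dicts, best first, with "score" (0 to 1); they miss things now and then, are a little off and sometimes report something else, mostly with a low value. They report only what shows in the picture. A call takes as long as a camera call.
- look_for(label, camera): "location" ([x, y, z] in m, in world coordinates, good to about 4 mm: the middle of the surface that is visible of it).
- masks_of(label, camera): "region" (400x640 bool, what is visible of it).
The state is a dict: "clock": time; "joints": joint angles; "dq": joint speeds; "joint_efforts": joint torques, N m; "position": TCP position; "ee_rot": TCP orientation; "force": force on the tool from outside, world axes, zero at the start; "ft_torque": the same for the moment, N m; "width": opening from 0.0 (shut) to 1.0 (fully open).
Only numpy, scipy, OpenCV 4.12 (cv2) and the standard library are available. Lean on these libraries where they do the work, as an engineer would, in place of code of your own. Each camera call takes 0.05 s, during which the arm holds its last target.

## Working session

There is one attempt and no reset: what is moved stays moved. The work goes in short steps, Python scripts to look and compute and a shell command to move; the robot and the scene stay as the last step left them, time stands still between calls to the robot, and variables do not carry over. Pictures are saved under pics/ and viewed, and the job is handed in when it is done.

```bash
ls; mkdir -p pics; cat > h.py <<'E'
import numpy as np,cv2
from cell import monitor,get_image,get_calibration,workorder,look_for,masks_of
from scipy.spatial.transform import Rotation as Ro
def pts(depth,cal,mask):
    v,u=np.nonzero(mask&(depth>0))
    K=np.array([[cal['fx'],0,cal['cx']],[0,cal['fy'],cal['cy']],[0,0,1]])
    n=cv2.undistortPoints(np.stack([u,v],1).astype(np.float64)[:,None],K,np.array(cal['D']))[:,0]
    z=depth[v,u]; c=np.c_[n*z[:,None],z]
    return (c-np.array(cal['t']))@np.array(cal['R']),u,v
def save(n,im): cv2.imwrite('pics/'+n,im[:,:,::-1])
E
python3 - <<'E'
from h import *
print(monitor.observe())
for c in ['scene','top']:
    im,d=get_image(c);save(c+'0.png',im);np.savez('/tmp/'+c+'0.npz',im=im,d=d)
    cal=get_calibration(c);print(c,{k:np.round(v,4).tolist() for k,v in cal.items()})
E
```

```text
pics
{'clock': 0.0, 'joints': array([ 0.99741585,  0.43525234,  0.02498154,  1.57411462, -0.01160269,
        1.13399337, -0.07506898]), 'dq': array([ 0.00124516, -0.00024758, -0.00050777, -0.00027584, -0.00076814,
        0.00139296, -0.00064818]), 'joint_efforts': array([ 4.15166223e-04, -6.67846084e+01,  9.85057130e-01, -3.14465296e+01,
       -6.04753057e-02,  4.27887007e-02,  1.10309454e-04]), 'position': array([ 0.28319637, -0.5565723 ,  0.22592006]), 'ee_rot': array([-3.05348145e+00, -7.32258556e-01,  8.18487034e-04]), 'force': array([-0.17917879,  0.49806017, -0.78250083]), 'ft_torque': array([ 0.07060932, -0.01941541, -0.03107943]), 'width': 0.99977862314723}
scene {'fx': 459.3483, 'fy': 459.3483, 'cx': 317.4381, 'cy': 195.9083, 'D': [-0.1367, 0.0, 0.0, 0.0, 0.0], 'R': [[-0.9081, -0.4185, 0.0119], [-0.2201, 0.4528, -0.864], [0.3562, -0.7873, -0.5033]], 't': [0.5182, 0.0916, 1.0509]}
top {'fx': 501.4976, 'fy': 501.4976, 'cx': 318.4418, 'cy': 198.6539, 'D': [-0.0622, 0.0, 0.0, 0.0, 0.0], 'R': [[0.1443, -0.9895, 0.0042], [-0.9644, -0.1416, -0.2235], [0.2217, 0.0282, -0.9747]], 't': [0.1478, 0.5149, 1.2994]}
```

View pics/scene0.png

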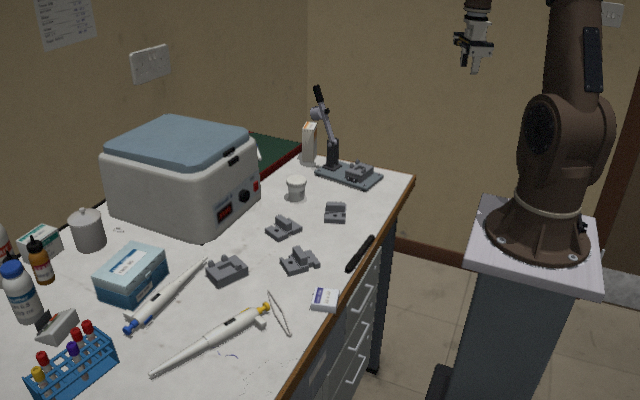

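View pics/top0.png

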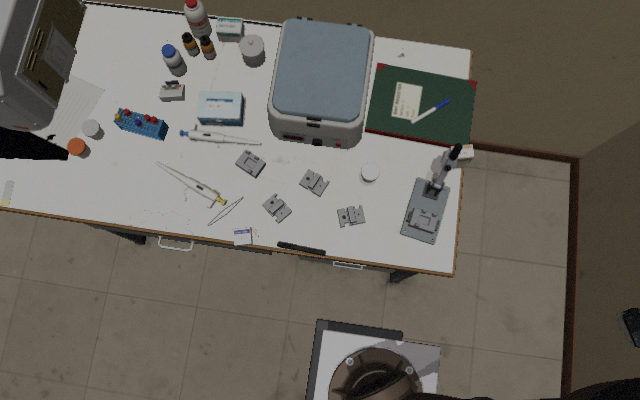

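The top view shows the three lids at about (314,182), (277,207) and (350,216), the spare half at (250,163) and the press at (425,212). I'll zoom in next.

```bash
python3 - <<'E'
from h import *
im=np.load('/tmp/top0.npz')['im']
a=[im[s[1]-24:s[1]+24,s[0]-32:s[0]+32] for s in [(314,182),(277,207),(350,216),(425,215)]]
a=[cv2.resize(x,(400,300),interpolation=cv2.INTER_CUBIC) for x in a]
save('zoom0.png',np.vstack([np.hstack(a[:2]),np.hstack(a[2:])]))
for l in ['lid_2','spare_half','press','press_bar','specimen_cup']:
    for c in ['top']:
        for r in look_for(l,c)[:5]: print(l,c,round(r['score'],2),np.round(r['location'],4))
m=masks_of('lid_2','top'); m2=masks_of('press','top')
np.savez('/tmp/m.npz',lid=np.array([r['region'] for r in m]),press=np.array([r['region'] for r in m2]))
for r in m+m2:
    v,u=np.nonzero(r['region']);print(r['score'],u.mean(),v.mean(),len(u))
E
```

```text
lid_2 top 0.9 [0.5442 0.2429 0.0153]
lid_2 top 0.88 [0.4649 0.1311 0.0109]
lid_2 top 0.82 [0.4512 0.3328 0.0164]
spare_half top 0.96 [0.5751 0.4298 0.0248]
press top 0.84 [ 0.5284 -0.0783  0.0171]
press_bar top 0.65 [ 0.6055 -0.0885  0.1789]
specimen_cup top 0.89 [0.584  0.0932 0.0538]
0.93 276.421188630491 207.91214470284237 387
0.75 313.03076923076924 182.5010989010989 455
0.72 350.3941908713693 215.8423236514523 482
0.94 429.43804262036303 201.2423046566693 2534
```

View pics/zoom0.png

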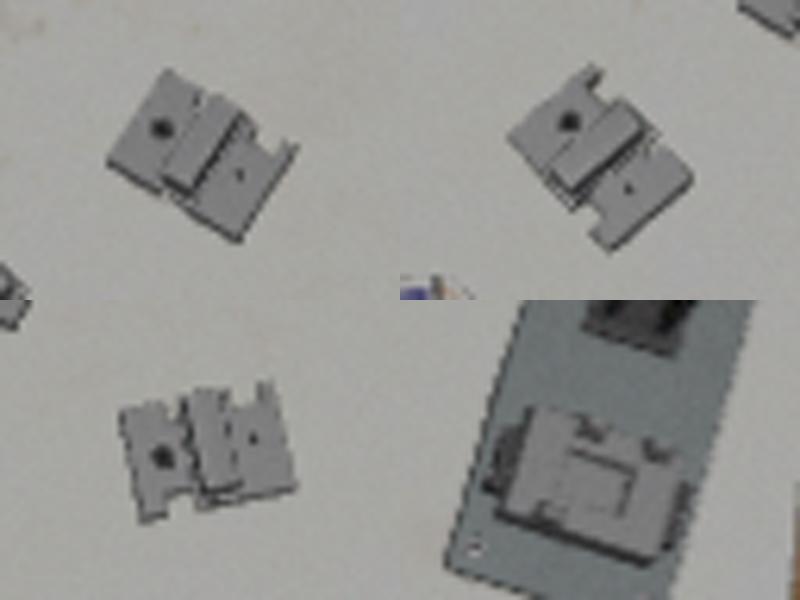

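By its notches, the lid at (350,216) is lid_2. With the port on +y, its single -x notch is on the port side, and its +x notches are at the far -y end and just on the port side of the rib. The lid at (277,207) is its mirror, lid_1, and the one at (314,182) has the centred notch, so it is lid_3. Next I'll fit accurate poses.

```bash
python3 - <<'E'
from h import *
for c in ['scene','top']:
    ims=[get_image(c) for _ in range(6)]
    im=np.mean([i[0].astype(float) for i in ims],0); d=np.median([i[1] for i in ims],0)
    np.savez('/tmp/'+c+'1.npz',im=im,d=d)
t=np.load('/tmp/top1.npz');s=np.load('/tmp/scene1.npz')
def crop(im,u,v,w,h,k): return cv2.resize(np.clip(im[v-h//2:v+h//2,u-w//2:u+w//2],0,255).astype(np.uint8),None,fx=k,fy=k,interpolation=cv2.INTER_CUBIC)
save('z1.png',np.vstack([np.hstack([crop(t['im'],350,216,50,38,8),crop(t['im'],424,217,50,38,8)]),np.hstack([crop(s['im'],335,213,50,38,8),crop(s['im'],355,172,50,38,8)])]))
cal=get_calibration('top')
for n,(u,v) in dict(slab=(340,218),rib=(352,216),face=(415,212)).items():
    m=np.zeros((400,640),bool);m[v-2:v+3,u-2:u+3]=1
    p,_,_=pts(t['d'],cal,m);print(n,p.mean(0),p.std(0), t['im'][v-1:v+2,u-1:u+2].mean((0,1)))
E
```

```text
slab [0.45301611 0.15488456 0.01023427] [0.00388644 0.00386085 0.00535238] [121.53703704 121.25925926 121.94444444]
rib [0.45850125 0.12364589 0.03488819] [0.00401697 0.00386678 0.00123809] [125.55555556 125.31481481 126.09259259]
face [ 0.49423337 -0.04601334  0.03659524] [0.00417034 0.00371184 0.00250239] [122.25925926 122.03703704 122.87037037]
```

View pics/z1.png

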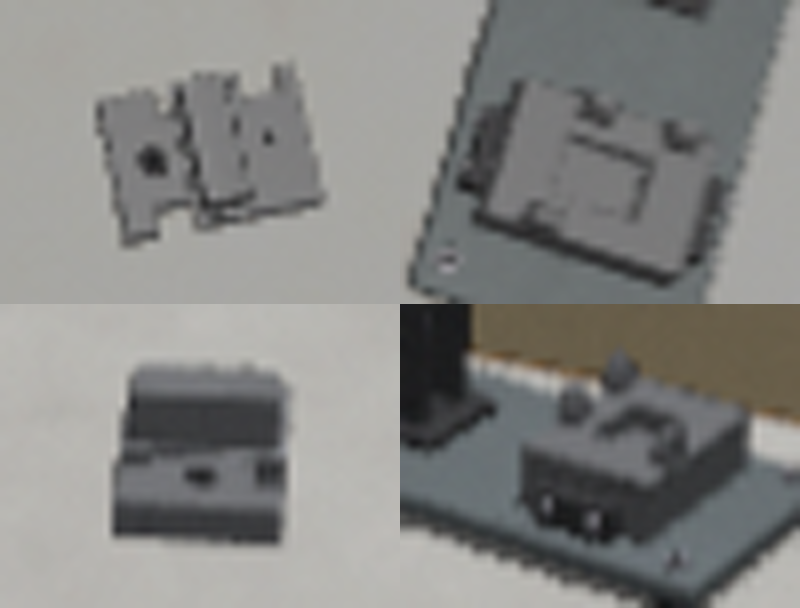

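```bash
cat > fit.py <<'E'
from h import *
from scipy.optimize import minimize
S=6
def proj(P,cal):
    K=np.array([[cal['fx'],0,cal['cx']],[0,cal['fy'],cal['cy']],[0,0,1.]])
    R=np.array(cal['R']);return cv2.projectPoints(P.reshape(-1,1,3).astype(float),cv2.Rodrigues(R)[0],np.array(cal['t']),K,np.array(cal['D']))[0][:,0]
def rect(x0,x1,y0,y1): return np.array([[x0,y0],[x1,y0],[x1,y1],[x0,y1]],float)
def contour_lid(a,b,c):
    # CCW, -x notch at a ; +x notches b<c
    w=7;p=[(-25,-35)]
    p+=[(25,-35)]
    for n in sorted([b,c]): p+=[(25,n-w),(16,n-w),(16,n+w),(25,n+w)]
    p+=[(25,35),(-25,35),(-25,a+w),(-16,a+w),(-16,a-w),(-25,a-w)]
    return np.array(p,float)
def prism(c0,z0,z1,cls_side,cls_top,c1=None):
    c1=c0 if c1 is None else c1
    F=[]
    for i in range(len(c0)):
        j=(i+1)%len(c0)
        F.append((np.r_[np.c_[c0[[i,j]],[z0,z0]],np.c_[c1[[j,i]],[z1,z1]]],cls_side,True))
    F.append((np.c_[c1,np.full(len(c1),z1)],cls_top,False)); return F
def lid_model(z=0,n=(16,-22,8)):
    # side classes by orientation added in render
    F=prism(contour_lid(*n),0,14,'s',1)+prism(rect(-22,22,-8,8),14,36,'s',2)
    return F
def half_model():
    F=[]
    F+=prism(rect(-14,14,35,41),14,28,9,9)+prism(rect(-14,14,-41,-35),14,28,9,9)
    F+=prism(rect(-25,25,-35,35),14,38,'s',1)
    F.append((np.c_[rect(-11,11,-15,15),np.full(4,38)],8,False))
    for sx,y in [(1,-22),(1,8),(-1,16)]:
        xo=25*sx;xi=17*sx;lo,hi=sorted((xo,xi));xc=(lo+hi)/2
        F+=prism(rect(lo,hi,y-6,y+6),38,50,'s',2,rect(xc-2.5,xc+2.5,y-3.5,y+3.5))
    return F
def render(F,pose,cal,box):
    u0,v0,u1,v1=box;L=np.zeros(((v1-v0)*S,(u1-u0)*S),np.uint8)
    c,s=np.cos(pose[2]),np.sin(pose[2]);Rz=np.array([[c,-s,0],[s,c,0],[0,0,1]])
    cam=-np.array(cal['R']).T@np.array(cal['t'])
    for P,k,chk in F:
        W=(P/1000)@Rz.T+np.array([pose[0],pose[1],0])
        n=np.cross(W[1]-W[0],W[2]-W[1]);
        if chk:
            if n@(cam-W[0])<=0: continue
            if k=='s':
                q=P; nn=np.cross(q[1]-q[0],q[2]-q[1]);k=3+(0 if abs(nn[0])>abs(nn[1]) else 2)+(1 if (nn[0] if abs(nn[0])>abs(nn[1]) else nn[1])>0 else 0)
        uv=(proj(W,cal)+.5-[u0,v0])*S-.5
        cv2.fillPoly(L,[np.round(uv*16).astype(np.int32)],int(k),shift=4)
    return L
def cost(pose,F,cal,box,im,ret=False):
    L=render(F,pose,cal,box);u0,v0,u1,v1=box;h,w=v1-v0,u1-u0
    ks=[k for k in range(10)]
    A=np.stack([(L==k).reshape(h,S,w,S).mean((1,3)).ravel() for k in ks],1)
    A=A[:,A.sum(0)>1];Y=im[v0:v1,u0:u1].reshape(-1,3)
    X=np.linalg.solve(A.T@A+1e-3*np.eye(A.shape[1]),A.T@Y); 
    for _ in range(2):
        r=np.linalg.norm(A@X-Y,axis=1);wt=1/(1+(r/15)**2)
        X=np.linalg.solve((A*wt[:,None]).T@A+1e-2*np.eye(A.shape[1]),(A*wt[:,None]).T@Y+1e-2*X)
    r=np.linalg.norm(A@X-Y,axis=1)
    if ret: return (A@X).reshape(h,w,3)
    return (np.log1p((r/15)**2)).mean()
def fit(F,p0,views):
    f=lambda q:sum(cost([q[0]/1000,q[1]/1000,q[2]/50],F,*v) for v in views)
    best=None
    x0=np.array([p0[0]*1000,p0[1]*1000,p0[2]*50])
    for dd in [0,6,-6]:
        st=x0+[0,0,dd]
        r=minimize(f,st,method='Nelder-Mead',options=dict(initial_simplex=np.array([st,st+[4,0,0],st+[0,4,0],st+[0,0,4]]),xatol=.03,fatol=1e-5))
        if best is None or r.fun<best.fun:best=r
    q=best.x;return np.array([q[0]/1000,q[1]/1000,q[2]/50]),best.fun
E
cat > run1.py <<'E'
from fit import *
T=np.load('/tmp/top1.npz')['im'];Sc=np.load('/tmp/scene1.npz')['im'];ct=get_calibration('top');cs=get_calibration('scene')
def bx(p,cal,r,z):
    u,v=np.round(proj(np.array([[p[0],p[1],z]]),cal)[0]).astype(int);return (u-r[0],v-r[1],u+r[0],v+r[1])
out=[]
for name,F,p0,z,rr in [('lid',lid_model(),(.463,.131,.2),.01,(22,19)),('half',half_model(),(.484,-.079,-.25),.035,(17,14))]:
    vt=(ct,bx(p0,ct,rr,z),T);vs=(cs,bx(p0,cs,(20,20) if name=='lid' else (17,15),z),Sc)
    for n,v in [('top',[vt]),('scene',[vs]),('both',[vt,vs])]:
        p,f=fit(F,p0,v);print(name,n,np.round(p,4),round(np.degrees(p[2]),2),round(f,4))
        if n=='top':
            for w in (vt,vs):
                b=w[1];a=w[2][b[1]:b[3],b[0]:b[2]];m=cost(p,F,*w,ret=True)
                o=np.hstack([a,m]);out.append(cv2.resize(np.clip(o,0,255).astype(np.uint8),(700,280) ,interpolation=cv2.INTER_NEAREST))
save('fit1.png',cv2.resize(np.vstack([np.hstack(out[:2]),np.hstack(out[2:])]),(800,320)))
E
time python3 run1.py
```

```text
lid top [0.465  0.1261 0.3499] 20.05 0.1568
lid scene [0.4648 0.1292 0.3467] 19.86 0.2412
lid both [0.465  0.127  0.3455] 19.8 0.5054
half top [ 0.4766 -0.0723 -0.1798] -10.3 0.437
half scene [ 0.4768 -0.0681 -0.1664] -9.53 0.8489
half both [ 0.4768 -0.0715 -0.1862] -10.67 1.4122
real	0m35.038s
user	0m29.230s
sys	0m2.743s
```

View pics/fit1.png

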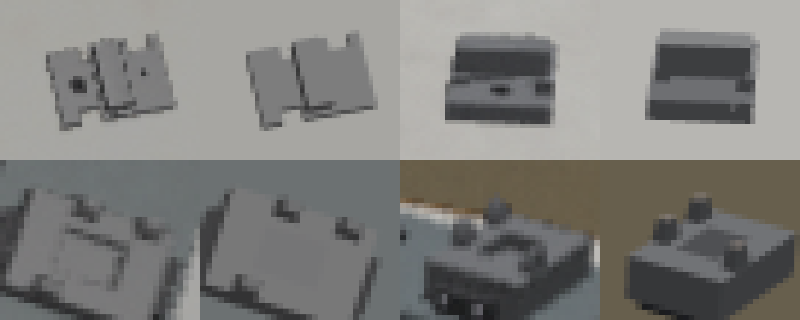

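```bash
cat > run2.py <<'E'
from fit import *
T=np.load('/tmp/top1.npz')['im'];ct=get_calibration('top');cs=get_calibration('scene');Sc=np.load('/tmp/scene1.npz')['im']
from run1 import bx
E
sed -i 's/^out=\[\]/if __name__!="__main__": raise SystemExit\nout=[]/' run1.py
python3 - <<'E'
from fit import *
T=np.load('/tmp/top1.npz')['im'];Sc=np.load('/tmp/scene1.npz')['im'];ct=get_calibration('top');cs=get_calibration('scene')
def bx(p,cal,r,z):
    u,v=np.round(proj(np.array([[p[0],p[1],z]]),cal)[0]).astype(int);return (u-r[0],v-r[1],u+r[0],v+r[1])
p0=(.4768,-.0715,-.18)
H=half_model();F2=H[10:]  # no cheeks
out=[]
for nm,F in [('full',H),('nocheek',F2)]:
  for rr in [(16,12),(19,14)]:
    v=(ct,bx(p0,ct,rr,.035),T);p,f=fit(F,p0,[v]);print(nm,'top',rr,np.round(p,4),np.degrees(p[2]).round(2),round(f,4))
  for rr in [(17,18),(20,20)]:
    v=(cs,bx(p0,cs,rr,.035),Sc);p,f=fit(F,p0,[v]);print(nm,'scene',rr,np.round(p,4),np.degrees(p[2]).round(2),round(f,4))
b=v[1];o=np.hstack([Sc[b[1]:b[3],b[0]:b[2]],cost(p,F,*v,ret=True)])
save('fit2.png',cv2.resize(np.clip(o,0,255).astype(np.uint8),(800,400),interpolation=cv2.INTER_NEAREST))
m=np.load('/tmp/m.npz')['press'][0]; d=np.load('/tmp/top1.npz')['d']
P,_,_=pts(d,ct,m); q=P[(P[:,2]<.022)&(P[:,2]>.006)]
r=cv2.minAreaRect((q[:,:2]*1000).astype(np.float32));print('plate',r)
E
```

```text
full top (16, 12) [ 0.4766 -0.0721 -0.181 ] -10.37 0.4229
full top (19, 14) [ 0.4766 -0.0721 -0.1821] -10.43 0.5753
full scene (17, 18) [ 0.4768 -0.0684 -0.169 ] -9.68 0.9445
full scene (20, 20) [ 0.4772 -0.0683 -0.1761] -10.09 1.1367
nocheek top (16, 12) [ 0.4765 -0.0721 -0.1862] -10.67 0.5882
nocheek top (19, 14) [ 0.4766 -0.0723 -0.1784] -10.22 0.6926
nocheek scene (17, 18) [ 0.4764 -0.0677 -0.1611] -9.23 0.9711
nocheek scene (20, 20) [ 0.4761 -0.0678 -0.1661] -9.52 1.1555
plate ((510.21624755859375, -77.72369384765625), (98.08650207519531, 171.80413818359375), 79.84324645996094)
```

View pics/fit2.png

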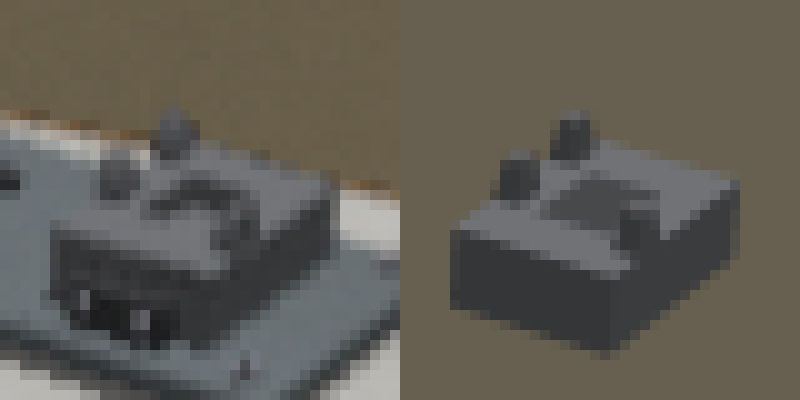

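The fits overlay well. The press yaw is about -10.2° and the lid yaw about 20°. The two cameras disagree by 3–4 mm in absolute y, but the offset between lid and press agrees to about 1 mm. Next I'll move to the lid.

```bash
cat > togo.py <<'E'
import sys
from h import *
x,y,z,yaw=map(float,sys.argv[1:5])
s=monitor.observe();R=Ro.from_rotvec(s['ee_rot']).as_matrix()
cur=np.degrees(np.arctan2(R[1,0],R[0,0]))
# desired down orientation
c,sn=np.cos(np.radians(yaw)),np.sin(np.radians(yaw))
Rd=np.array([[c,sn,0],[sn,-c,0],[0,0,-1]])
d=np.array([x,y,z])-s['position']
print('t',round(s['clock'],2),'pos',s['position'].round(4),'yaw',cur.round(2),'tilt',np.degrees(np.arccos(-R[2,2])).round(2),'F',s['force'].round(1),'w',round(s['width'],3))
print('cm in current axes',(R.T@d*100).round(2),'in final axes',(Rd.T@d*100).round(2),'turn',round((cur-yaw+180)%360-180,2))
E
python3 togo.py .4655 .127 .12 20
```

```text
t 1.05 pos [ 0.2835 -0.557   0.2267] yaw 26.97 tilt 0.0 F [0.7 0.2 0.1] w 0.998
cm in current axes [ 47.25 -52.71  10.67] in final axes [ 40.5  -58.05  10.67] turn 6.97
```

```bash
python3 -m crank '[[[0,0,0],7,0],[[2.7,-3.87,0],0,0],[[2.7,-3.87,0],0,0],[[2.7,-3.87,0],0,0],[[2.7,-3.87,0],0,0]]' 25; python3 -m crank '[[[2.7,-3.87,0],0,0],[[2.7,-3.87,0],0,0],[[2.7,-3.87,0],0,0],[[2.7,-3.87,0],0,0],[[2.7,-3.87,0],0,0]]'; python3 togo.py .4655 .127 .12 20
```

```text
clock: 1.55
position: [0.3324, -0.3729, 0.2268]
ee_rot: [3.094, 0.545, 0.0]
force: [1.3, -0.8, 0.5]
width: 1.0
clock: 2.05
position: [0.3931, -0.1449, 0.2271]
ee_rot: [3.093, 0.544, 0.001]
force: [0.7, -0.9, 0.1]
width: 1.0
t 2.05 pos [ 0.3931 -0.1449  0.2271] yaw 19.96 tilt 0.06 F [ 0.7 -0.9  0.1] w 1.0
cm in current axes [ 16.07 -23.1   10.7 ] in final axes [ 16.1  -23.08  10.71] turn -0.04
```

```bash
python3 -m crank '[[[2.7,-3.87,0],0,0],[[2.7,-3.87,0],0,0],[[2.7,-3.87,0],0,0],[[2.7,-3.87,3],0,0],[[2.7,-3.87,3],0,0]]';python3 -m crank '[[[0,0,2],0,0],[[0,0,0],0,0]]'; python3 togo.py .4655 .127 .0175 20
python3 - <<'E'
from h import *
for c in ['scene','top']:
    im,d=get_image(c);
    u,v=(335,200) if c=='scene' else (350,216)
    save(c+'2.png',cv2.resize(im[v-60:v+60,u-80:u+80],(800,600),interpolation=cv2.INTER_CUBIC))
E
```

```text
clock: 2.55
position: [0.4522, 0.0736, 0.1733]
ee_rot: [3.094, 0.544, 0.005]
force: [0.7, -0.2, -1.2]
width: 0.997
clock: 2.75
position: [0.4495, 0.0723, 0.151]
ee_rot: [-3.093, -0.549, 0.007]
force: [0.7, -0.8, -0.7]
width: 1.001
t 2.75 pos [0.4495 0.0723 0.151 ] yaw 20.13 tilt 0.26 F [ 0.7 -0.8 -0.7] w 1.001
cm in current axes [ 3.44 -4.57 13.34] in final axes [ 3.37 -4.59 13.35] turn 0.13
```

View pics/scene2.png

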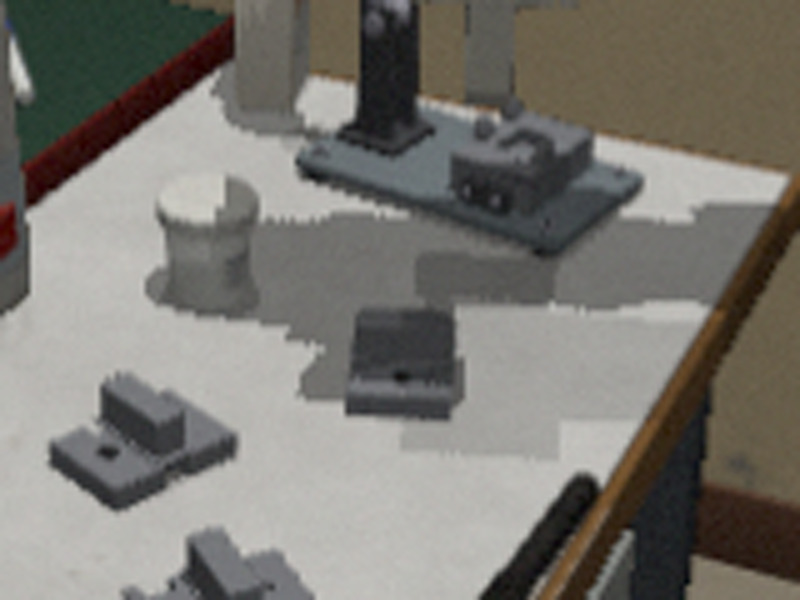

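View pics/top2.png

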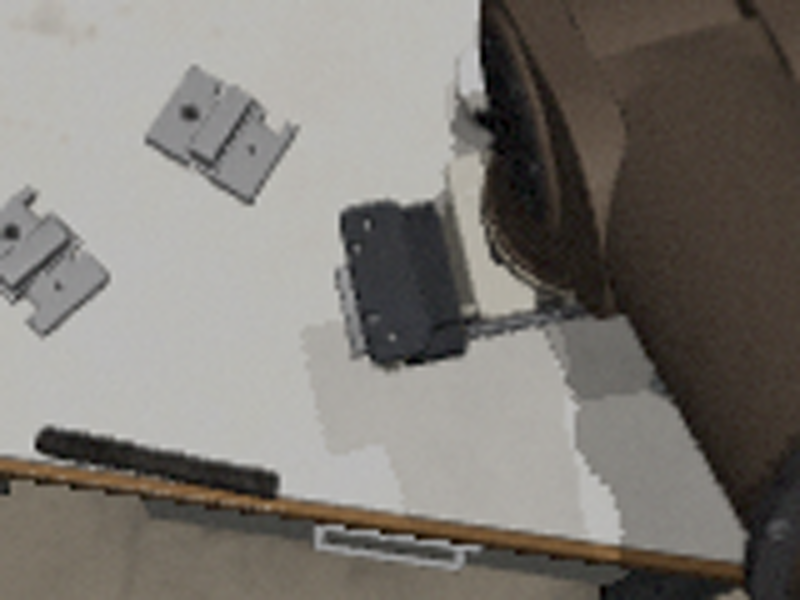

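Both pictures show the gripper short of the lid and still high, with the bench undisturbed. The scene picture has the lid at (405,365) in the crop. I'll continue.

```bash
python3 -m crank '[[[1.72,-2.29,0],0,0],[[1.72,-2.29,0],0,0],[[0,0,3],0,0],[[0,0,3],0,0],[[0,0,0],0,0]]'; python3 togo.py .465 .128 .0175 20
```

```text
clock: 3.35
position: [0.4666, 0.1245, 0.0917]
ee_rot: [3.093, 0.542, -0.006]
force: [-1.1, -0.9, -0.2]
width: 0.999
t 3.35 pos [0.4666 0.1245 0.0917] yaw 19.87 tilt 0.22 F [-1.1 -0.9 -0.2] w 0.999
cm in current axes [-0.01 -0.38  7.42] in final axes [-0.03 -0.38  7.42] turn -0.13
```

```bash
python3 -m crank '[[[0,-0.38,2.4],0,0],[[0,0,2.5],0,0],[[0,0,1.6],0,0],[[0,0,0.8],0,0],[[0,0,0],0,0]]'; python3 togo.py .465 .128 .0175 20
python3 - <<'E'
from h import *
for c in ['scene']:
    im,d=get_image(c);
    u,v=(335,200) if c=='scene' else (350,216)
    save(c+'3.png',cv2.resize(im[v-45:v+45,u-60:u+60],(800,600),interpolation=cv2.INTER_CUBIC))
E
```

```text
clock: 3.85
position: [0.4672, 0.1294, 0.0208]
ee_rot: [3.094, 0.543, 0.001]
force: [-0.1, 0.3, -0.6]
width: 1.002
t 3.85 pos [0.4672 0.1294 0.0208] yaw 19.89 tilt 0.04 F [-0.1  0.3 -0.6] w 1.002
cm in current axes [-0.25  0.06  0.33] in final axes [-0.25  0.05  0.33] turn -0.11
```

View pics/scene3.png

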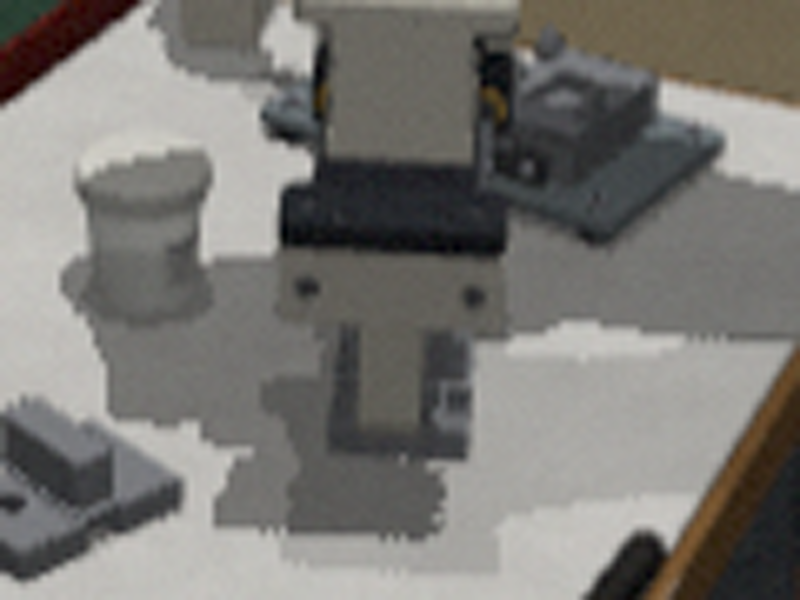

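The open jaws straddle the rib, with the finger in the crop at (390,380) and the lid spanning 330–470. I'll make a small correction and grip.

```bash
python3 -m crank '[[[-0.2,0.05,0.3],0,0],[[0,0,0],0,255],[[0,0,0],0,255],[[0,0,0],0,255],[[0,0,0],0,255]]' 30; python3 togo.py .465 .128 .0175 20;  python3 -m crank '[[[0,0,0],0,255],[[0,0,0],0,255],[[0,0,0],0,255]]' 30; python3 togo.py .465 .128 .0175 20
```

```text
clock: 4.4
position: [0.465, 0.1289, 0.0172]
ee_rot: [3.094, 0.545, 0.0]
force: [0.1, -0.4, -0.3]
width: 0.698
t 4.4 pos [0.465  0.1289 0.0172] yaw 19.97 tilt 0.02 F [ 0.1 -0.4 -0.3] w 0.698
cm in current axes [-0.03  0.09 -0.03] in final axes [-0.03  0.09 -0.03] turn -0.03
clock: 4.7
position: [0.4648, 0.1289, 0.017]
ee_rot: [3.094, 0.545, -0.0]
force: [-0.6, 0.9, -0.0]
width: 0.442
t 4.7 pos [0.4648 0.1289 0.017 ] yaw 19.97 tilt 0.0 F [-0.6  0.9 -0. ] w 0.442
cm in current axes [-0.01  0.09 -0.05] in final axes [-0.01  0.09 -0.05] turn -0.03
```

```bash
python3 -m crank '[[[0,0,0],0,255],[[0,0,0],0,255],[[0,0,0],0,255],[[0,0,0],0,255],[[0,0,0],0,255]]' 30; python3 togo.py .465 .128 .0175 20
python3 - <<'E'
from h import *
im=np.mean([get_image('scene')[0].astype(float) for _ in range(4)],0);np.save('/tmp/s4.npy',im)
E
```

```text
clock: 5.2
position: [0.4648, 0.1287, 0.0171]
ee_rot: [3.094, 0.544, -0.0]
force: [0.6, -0.2, -0.2]
width: 0.172
t 5.2 pos [0.4648 0.1287 0.0171] yaw 19.96 tilt 0.01 F [ 0.6 -0.2 -0.2] w 0.172
cm in current axes [-0.01  0.07 -0.04] in final axes [-0.01  0.07 -0.04] turn -0.04
```

```bash
python3 -m crank '[[[0,0,-1],0,255],[[0,0,-3.5],0,255],[[0,0,-4],0,255],[[0,0,-3],5,255],[[0,0,0],5,255]]' 30; python3 togo.py .4768 -.069 .12 -10.2
```

```text
clock: 5.9
position: [0.467, 0.13, 0.1367]
ee_rot: [-3.128, -0.268, -0.011]
force: [0.7, 0.2, -2.0]
width: 0.173
t 5.9 pos [0.467  0.13   0.1367] yaw 9.78 tilt 0.41 F [ 0.7  0.2 -2. ] w 0.173
cm in current axes [-2.43 19.78  1.62] in final axes [ 4.48 19.42  1.67] turn 19.98
```

```bash
python3 -m crank '[[[0,0,0],6.7,255],[[0,0,0],6.7,255],[[0,0,0],6.6,255],[[0.5,2.2,0],0,255],[[0.7,3.2,0],0,255]]' 30;python3 -m crank '[[[0.9,4,0],0,255],[[0.9,4,0],0,255],[[0.8,3.4,0],0,255],[[0.6,2.4,0],0,255],[[0,0,0],0,255]]' 30; python3 togo.py .4768 -.069 .12 -10.2
```

```text
clock: 6.4
position: [0.4671, 0.0752, 0.1328]
ee_rot: [-3.129, 0.268, -0.001]
force: [0.7, -0.2, -1.7]
width: 0.171
clock: 6.9
position: [0.4744, -0.0718, 0.1326]
ee_rot: [3.127, -0.283, 0.0]
force: [0.0, 0.0, -1.4]
width: 0.172
t 6.9 pos [ 0.4744 -0.0718  0.1326] yaw -10.35 tilt 0.08 F [ 0.   0.  -1.4] w 0.172
cm in current axes [ 0.18 -0.32  1.26] in final axes [ 0.18 -0.32  1.26] turn -0.15
```

```bash
python3 -m crank '[[[0.18,-0.32,1.3],0,255],[[0,0,2],0,255],[[0,0,1.4],0,255],[[0,0,0],0,255],[[0,0,0],0,255]]' 30; python3 togo.py .4768 -.069 .085 -10.2
python3 - <<'E'
from h import *
o=[]
for c,(u,v) in dict(scene=(350,160),top=(424,212)).items():
    im=np.mean([get_image(c)[0].astype(float) for _ in range(4)],0);np.save('/tmp/%s5.npy'%c,im)
    o.append(cv2.resize(np.clip(im[v-50:v+50,u-40:u+40],0,255).astype(np.uint8),(400,500),interpolation=cv2.INTER_CUBIC))
save('p5.png',np.hstack(o)); print(monitor.observe()['position'])
E
```

```text
clock: 7.4
position: [0.4769, -0.0636, 0.0848]
ee_rot: [-3.129, 0.271, 0.002]
force: [0.5, 0.3, -0.8]
width: 0.172
t 7.4 pos [ 0.4769 -0.0636  0.0848] yaw -9.91 tilt 0.07 F [ 0.5  0.3 -0.8] w 0.172
cm in current axes [ 0.09  0.53 -0.02] in final axes [ 0.09  0.53 -0.02] turn 0.29
[ 0.47728666 -0.06505596  0.08542932]
```

View pics/p5.png

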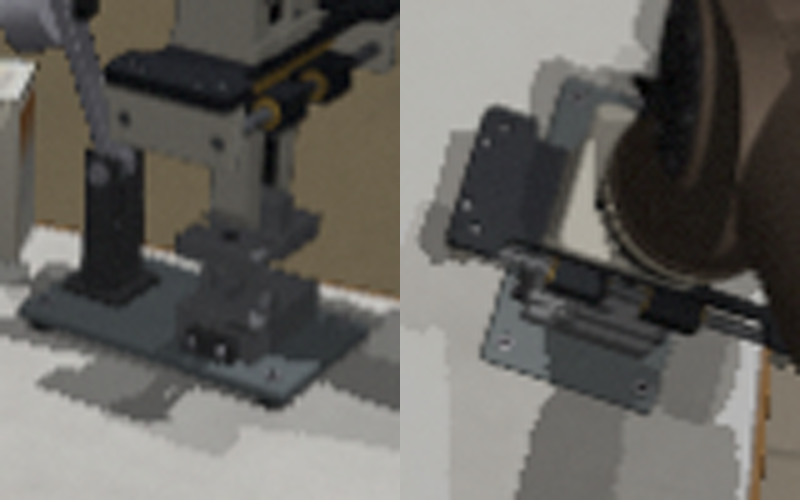

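The scene crop shows the lid hanging level, about 18 mm above the half at (255,240), with the bar still leaning back. I'll measure the lid against the half in this same view.

```bash
cat > fith.py <<'E'
from fit import *
from scipy.ndimage import gaussian_filter
cs=get_calibration('scene');I=np.load('/tmp/scene5.npy');B=np.load('/tmp/scene1.npz')['im']
def shift(F,dz): return [(P+[0,0,dz],k,c) for P,k,c in F]
def go(z,p0,maskf,box,I=I):
    u0,v0,u1,v1=box;F=shift(lid_model(),z*1000)
    vv,uu=np.mgrid[v0:v1,u0:u1];ok=~maskf(uu,vv).ravel()
    Y=I[v0:v1,u0:u1].reshape(-1,3);Bg=B[v0:v1,u0:u1].reshape(-1,3)
    def ev(q,ret=False):
        L=render(F,[q[0]/1000,q[1]/1000,q[2]/50],cs,box);h,w=v1-v0,u1-u0
        A=np.stack([(L==k).reshape(h,S,w,S).mean((1,3)).ravel() for k in range(10)],1)
        a0=A[:,0];A=A[:,1:];A=A[:,A[ok].sum(0)>1]
        M=np.concatenate([np.c_[A,a0*Bg[:,i],a0*Bg[:,i]*0+a0*5] for i in range(3)]);y=Y.T.ravel();o=np.tile(ok,3)
        wt=np.ones(len(y))
        for _ in range(4):
            X=np.linalg.solve((M*(wt*o)[:,None]).T@M+1e-2*np.eye(M.shape[1]),(M*(wt*o)[:,None]).T@y)
            r=M@X-y;wt=1/(1+(r/12)**2)
        if ret: return (M@X).reshape(3,h,w).transpose(1,2,0)
        return np.log1p((r[o]/12)**2).mean()
    x0=np.array([p0[0]*1000,p0[1]*1000,p0[2]*50]);best=None
    for dx,dy in [(0,0),(3,3),(-3,3),(3,-3),(-3,-3)]:
        st=x0+[dx,dy,0]
        r=minimize(ev,st,method='Nelder-Mead',options=dict(initial_simplex=np.array([st,st+[3,0,0],st+[0,3,0],st+[0,0,2.5]]),xatol=.03,fatol=1e-5))
        print('  ',(r.x/[1,1,50]).round(3),round(r.fun,4))
        if best is None or r.fun<best.fun: best=r
    m=ev(best.x,True);m2=m.copy();m2[~ok.reshape(v1-v0,u1-u0)]=0
    im=np.hstack([I[v0:v1,u0:u1],m2]);return best,im
E
python3 - <<'E'
from fith import *
mk=lambda u,v:(v<150)|((u>=348)&(u<=366)&(v<157))
b,im=go(.0685,(.477,-.065,-.173),mk,(338,142,380,180))
q=b.x;print(q[0],q[1],np.degrees(q[2]/50))
save('fit5.png',cv2.resize(np.clip(im,0,255).astype(np.uint8),(800,362),interpolation=cv2.INTER_NEAREST))
E
```

```text
[ 4.77256e+02 -6.26400e+01 -1.49000e-01] 0.7964
   [ 4.77055e+02 -5.95060e+01 -1.16000e-01] 0.7951
   [ 4.76853e+02 -6.18140e+01 -1.48000e-01] 0.7965
   [ 4.77222e+02 -5.97040e+01 -1.16000e-01] 0.7951
   [ 4.77392e+02 -5.99770e+01 -1.27000e-01] 0.7953
477.2222222222223 -59.70370370370371 -6.658335463662272
```

View pics/fit5.png

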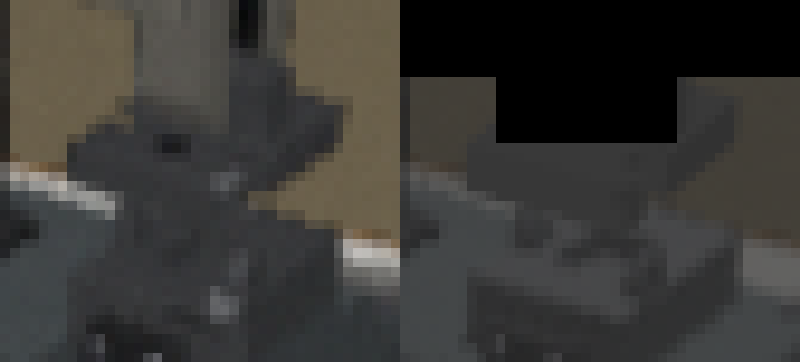

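```bash
python3 -m crank '[[[0.07,0.4,-4],0,255],[[0,0,-2],0,255],[[0,0,0],0.2,255],[[0,0,0],0,255]]' 30; python3 togo.py .4765 -.0685 .145 -10.2
python3 - <<'E'
from h import *
ps=[]
ims=[]
for _ in range(5): ims.append(get_image('scene')[0].astype(float));s=monitor.observe();ps.append(np.r_[s['position'],s['ee_rot']])
np.save('/tmp/scene6.npy',np.mean(ims,0));p=np.array(ps);print(p.round(4));np.save('/tmp/p6.npy',p)
im=np.mean(ims,0);u,v=352,140
save('p6.png',cv2.resize(np.clip(im[v-45:v+45,u-45:u+45]*1.5,0,255).astype(np.uint8),(600,600),interpolation=cv2.INTER_CUBIC))
E
```

```text
clock: 8.2
position: [0.477, -0.0692, 0.1451]
ee_rot: [3.129, -0.281, 0.001]
force: [0.1, 0.6, -2.7]
width: 0.173
t 8.2 pos [ 0.477  -0.0692  0.1451] yaw -10.25 tilt 0.04 F [ 0.1  0.6 -2.7] w 0.173
cm in current axes [-0.07 -0.06  0.01] in final axes [-0.07 -0.06  0.01] turn -0.05
[[ 4.7650e-01 -6.9100e-02  1.4450e-01  3.1289e+00 -2.8020e-01 -1.2000e-03]
 [ 4.7620e-01 -6.9100e-02  1.4410e-01  3.1290e+00 -2.8010e-01 -2.5000e-03]
 [ 4.7620e-01 -6.9000e-02  1.4400e-01  3.1290e+00 -2.7980e-01 -3.1000e-03]
 [ 4.7620e-01 -6.9100e-02  1.4400e-01  3.1291e+00 -2.8000e-01 -3.2000e-03]
 [ 4.7640e-01 -6.9000e-02  1.4410e-01  3.1291e+00 -2.7970e-01 -2.8000e-03]]
```

View pics/p6.png

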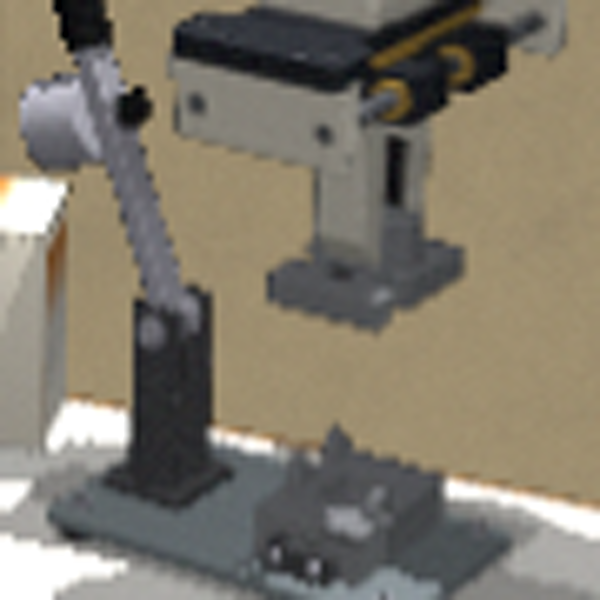

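The lid is now seen against the wall at (365,285) in the crop, level in the gripper, with the half below at (350,505). This gives a clean fit.

```bash
python3 - <<'E'
from fith import *
I=np.load('/tmp/scene6.npy')
# crop px scale: 6.667 ; u=307+x/6.667, v=95+y/6.667
mk=lambda u,v:(v<130)|((u>=352)&(u<=365)&(v<137.5))|((u>=362)&(v<132))
b,im=go(.1271,(.4764,-.0691,-.178),mk,(336,122,388,156),I)
q=b.x;print(q[0],q[1],np.degrees(q[2]/50),b.fun)
save('fit6.png',cv2.resize(np.clip(im*1.3,0,255).astype(np.uint8),(800,262),interpolation=cv2.INTER_NEAREST))
E
```

```text
[ 4.75787e+02 -6.70100e+01 -1.79000e-01] 0.0485
   [ 4.75723e+02 -6.62810e+01 -1.71000e-01] 0.0487
   [ 4.75602e+02 -6.70140e+01 -1.69000e-01] 0.0495
   [ 4.75447e+02 -6.64250e+01 -1.62000e-01] 0.0495
   [ 4.75749e+02 -6.69090e+01 -1.78000e-01] 0.0486
475.78716704505143 -67.01006995485375 -10.241185996304628 0.04848804787156623
```

View pics/fit6.png

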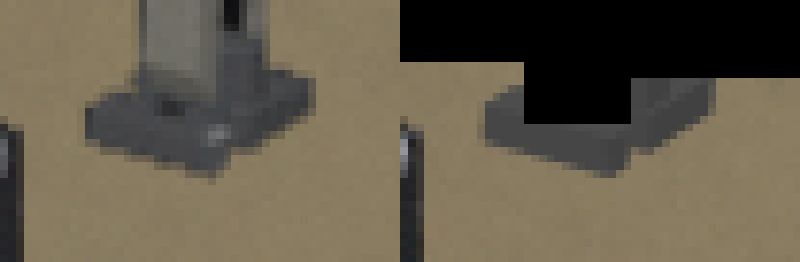

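Lid against half in the scene camera gives a target of (0.4773,-0.0702), and the top camera corrected by the grasp gives (0.4766,-0.0697). I'll use (0.477,-0.070) with yaw -10.2°.

```bash
python3 -m crank '[[[0.05,0.1,3],0,255],[[0,0,2.5],0,255],[[0,0,1.3],0,255],[[0,0,0.4],0,255],[[0,0,0],0,255]]' 30; python3 togo.py .477 -.070 .0551 -10.2
```

```text
clock: 8.95
position: [0.4769, -0.0701, 0.0724]
ee_rot: [-3.129, 0.28, 0.003]
force: [-0.2, -0.8, -0.9]
width: 0.171
t 8.95 pos [ 0.4769 -0.0701  0.0724] yaw -10.22 tilt 0.1 F [-0.2 -0.8 -0.9] w 0.171
cm in current axes [ 0.01 -0.01  1.73] in final axes [ 0.01 -0.01  1.73] turn -0.02
```

```bash
python3 -m crank '[[[0,0,0.3],0,255],[[0,0,0.3],0,255],[[0,0,0.2],0,255],[[0,0,0],0,255]]' 30; python3 togo.py .477 -.070 .0551 -10.2; python3 -m crank '[[[0,0,0.2],0,255],[[0,0,0.2],0,255],[[0,0,0],0,255]]' 30; python3 togo.py .477 -.070 .0551 -10.2
```

```text
clock: 9.35
position: [0.4774, -0.0702, 0.0651]
ee_rot: [3.129, -0.28, 0.0]
force: [0.6, -0.2, -1.2]
width: 0.17
t 9.35 pos [ 0.4774 -0.0702  0.0651] yaw -10.23 tilt 0.01 F [ 0.6 -0.2 -1.2] w 0.17
cm in current axes [-0.04 -0.01  1.  ] in final axes [-0.04 -0.01  1.  ] turn -0.03
clock: 9.65
position: [0.4773, -0.0705, 0.0609]
ee_rot: [3.129, -0.28, -0.0]
force: [-0.8, -1.3, -1.6]
width: 0.171
t 9.65 pos [ 0.4773 -0.0705  0.0609] yaw -10.24 tilt 0.02 F [-0.8 -1.3 -1.6] w 0.171
cm in current axes [-0.04 -0.04  0.58] in final axes [-0.04 -0.04  0.58] turn -0.04
```

The lid underside is about 6 mm above the face, so the lugs are inside the notches, and there is no contact force yet. I'll go on slowly.

```bash
python3 -m crank '[[[0,0,0.15],0,255],[[0,0,0.15],0,255],[[0,0,0],0,255]]' 30; python3 togo.py .477 -.070 .0551 -10.2; python3 -m crank '[[[0,0,0.1],0,255],[[0,0,0.1],0,255],[[0,0,0],0,255]]' 30; python3 togo.py .477 -.070 .0551 -10.2
```

```text
clock: 9.95
position: [0.4772, -0.0708, 0.0579]
ee_rot: [3.128, -0.281, -0.0]
force: [-0.4, -4.0, -3.0]
width: 0.173
t 9.95 pos [ 0.4772 -0.0708  0.0579] yaw -10.26 tilt 0.04 F [-0.4 -4.  -3. ] w 0.173
cm in current axes [-0.04 -0.07  0.28] in final axes [-0.04 -0.07  0.28] turn -0.06
clock: 10.25
position: [0.4772, -0.0707, 0.056]
ee_rot: [3.128, -0.281, -0.0]
force: [-1.1, -4.8, -0.3]
width: 0.176
t 10.25 pos [ 0.4772 -0.0707  0.056 ] yaw -10.26 tilt 0.03 F [-1.1 -4.8 -0.3] w 0.176
cm in current axes [-0.04 -0.07  0.09] in final axes [-0.04 -0.07  0.09] turn -0.06
```

```bash
python3 -m crank '[[[0,0.07,0],0,255],[[0,0,0.08],0,255],[[0,0,0],0,255]]' 30; python3 togo.py .477 -.070 .0551 -10.2; python3 -m crank '[[[0,0,0.1],0,255],[[0,0,0],0,255]]' 30; python3 togo.py .477 -.070 .0551 -10.2
```

```text
clock: 10.55
position: [0.4772, -0.0708, 0.0552]
ee_rot: [-3.129, 0.28, 0.0]
force: [-0.2, -3.7, -0.6]
width: 0.173
t 10.55 pos [ 0.4772 -0.0708  0.0552] yaw -10.23 tilt 0.0 F [-0.2 -3.7 -0.6] w 0.173
cm in current axes [-0.03 -0.08  0.01] in final axes [-0.03 -0.08  0.01] turn -0.03
clock: 10.75
position: [0.4772, -0.0709, 0.055]
ee_rot: [3.129, -0.28, 0.0]
force: [-4.4, -3.0, 13.0]
width: 0.173
t 10.75 pos [ 0.4772 -0.0709  0.055 ] yaw -10.23 tilt 0.02 F [-4.4 -3.  13. ] w 0.173
cm in current axes [-0.04 -0.08 -0.01] in final axes [-0.04 -0.08 -0.01] turn -0.03
```

The lid is seated: z is 0.0550 against an expected 0.0551, with a firm 13 N upward. I'll release, back off and check.

```bash
python3 -m crank '[[[0,0,-0.07],0,150],[[0,0,0],0,150],[[0,0,0],0,150],[[0,0,0],0,150],[[0,0,0],0,150]]' 30;python3 -m crank '[[[0,0,-1.5],0,150],[[0,0,-4],0,150],[[0,0,-5],0,150],[[0,0,-5],0,150],[[0,0,-4],0,150]]';  python3 togo.py .477 -.070 .0551 -10.2
python3 - <<'E'
from h import *
o=[]
for c,(u,v) in dict(scene=(350,150),top=(424,205)).items():
    im=np.mean([get_image(c)[0].astype(float) for _ in range(4)],0);np.save('/tmp/%s7.npy'%c,im)
    o.append(cv2.resize(np.clip(im[v-50:v+50,u-40:u+40],0,255).astype(np.uint8),(400,500),interpolation=cv2.INTER_CUBIC))
save('p7.png',np.hstack(o))
E
```

```text
clock: 11.25
position: [0.4772, -0.0707, 0.0549]
ee_rot: [-3.129, 0.28, 0.0]
force: [0.3, -0.4, -0.4]
width: 0.412
clock: 11.75
position: [0.4774, -0.0707, 0.2529]
ee_rot: [-3.129, 0.28, -0.003]
force: [1.0, 0.3, -0.3]
width: 0.411
t 11.75 pos [ 0.4774 -0.0707  0.2529] yaw -10.22 tilt 0.12 F [ 1.   0.3 -0.3] w 0.411
cm in current axes [-0.1  -0.05 19.78] in final axes [-0.06 -0.06 19.78] turn -0.02
```

View pics/p7.png

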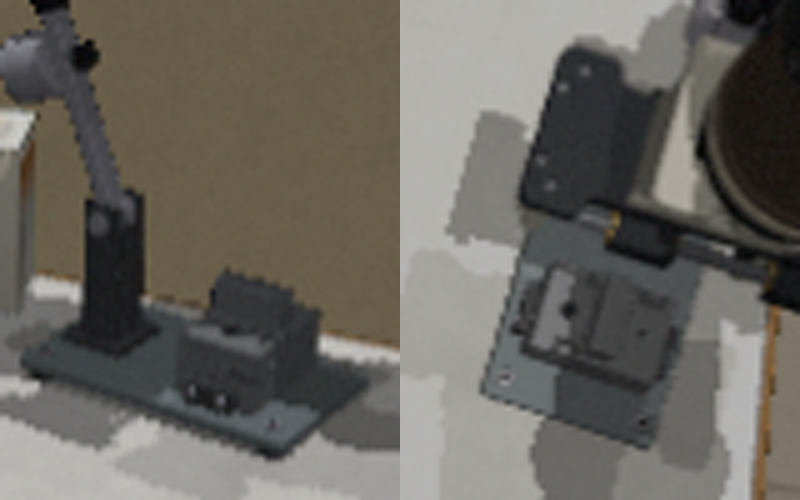

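The lid lies flush with its port on the +y side, and the bar is still up. Next I'll locate the bar and check that the space behind it is free.

```bash
python3 - <<'E'
from h import *
for n in ['scene','top']:
    f=np.load('/tmp/%s1.npz'%n);cal=get_calibration(n)
    P,u,v=pts(f['d'],cal,np.ones((400,640),bool))
    h=np.array([.5658,-.0866]);a=np.radians(-10.2);ax=np.array([np.cos(a),np.sin(a)]);ay=np.array([-ax[1],ax[0]])
    X=(P[:,:2]-h)@ax;Y=(P[:,:2]-h)@ay;Z=P[:,2]
    m=(abs(X)<.2)&(abs(Y)<.02)&(Z>.12)&(Z<.3)
    b=np.c_[X[m],Y[m],Z[m]]
    for z0 in np.arange(.12,.28,.015):
        k=(b[:,2]>=z0)&(b[:,2]<z0+.015)
        if k.sum()>3: print(n,round(z0,3),k.sum(),'X',np.percentile(b[k,0],[5,50,95]).round(3),'Y',np.percentile(b[k,1],[5,50,95]).round(3))
    m=(X>.03)&(X<.25)&(abs(Y)<.15)&(Z>.03)&(Z<.4)
    H={}
    for x,y,z in zip(X[m],Y[m],Z[m]):
        k=(round(x/.03)*3,round(y/.03)*3);H[k]=max(H.get(k,0),z)
    print({k:round(float(z),3) for k,z in sorted(H.items())})
E
```

```text
scene 0.12 33 X [0.009 0.013 0.02 ] Y [-0.005  0.006  0.008]
scene 0.135 43 X [0.014 0.019 0.056] Y [-0.007  0.006  0.013]
scene 0.15 88 X [0.02  0.034 0.06 ] Y [-0.005  0.011  0.019]
scene 0.165 110 X [0.018 0.04  0.066] Y [-0.001  0.01   0.019]
scene 0.18 64 X [0.021 0.037 0.055] Y [-0.006  0.005  0.012]
scene 0.195 39 X [0.037 0.04  0.052] Y [-0.005  0.006  0.008]
scene 0.21 44 X [0.04  0.045 0.056] Y [-0.004  0.006  0.009]
scene 0.225 44 X [0.046 0.051 0.063] Y [-0.002  0.006  0.009]
scene 0.24 15 X [0.05  0.054 0.063] Y [-0.005  0.003  0.007]
{(3, 0): 0.226, (3, 3): 0.179, (6, 0): 0.245, (6, 3): 0.179, (9, -6): 0.103, (9, -3): 0.104, (9, 0): 0.103, (12, -6): 0.103, (12, -3): 0.104, (12, 0): 0.103, (18, 9): 0.036, (18, 12): 0.037, (21, 6): 0.036, (21, 9): 0.038, (24, 6): 0.034}
top 0.12 24 X [0.007 0.01  0.014] Y [-0.007  0.001  0.008]
top 0.135 30 X [0.012 0.016 0.019] Y [-0.007 -0.     0.007]
top 0.15 33 X [0.019 0.025 0.035] Y [-0.014  0.005  0.014]
top 0.165 99 X [0.018 0.039 0.067] Y [-0.018  0.008  0.019]
top 0.18 91 X [0.02  0.036 0.058] Y [-0.014  0.003  0.014]
top 0.195 25 X [0.036 0.039 0.044] Y [-0.009  0.002  0.008]
top 0.21 39 X [0.039 0.043 0.049] Y [-0.007  0.002  0.009]
top 0.225 44 X [0.045 0.049 0.067] Y [-0.008  0.     0.008]
top 0.24 43 X [0.051 0.058 0.065] Y [-0.009 -0.001  0.007]
{(3, -3): 0.182, (3, 0): 0.226, (3, 3): 0.181, (6, -3): 0.181, (6, 0): 0.246, (6, 3): 0.18, (9, -6): 0.107, (9, -3): 0.107, (9, 0): 0.104, (12, -6): 0.107, (12, -3): 0.108, (12, 0): 0.106, (15, -3): 0.03, (15, 0): 0.03, (15, 3): 0.031, (15, 9): 0.031, (18, -3): 0.03, (18, 9): 0.04, (18, 12): 0.039, (21, -6): 0.03, (21, -3): 0.03, (21, 6): 0.04, (21, 9): 0.04, (21, 12): 0.03, (24, -3): 0.031, (24, 0): 0.031, (24, 3): 0.037, (24, 6): 0.04}
```

The bar leans back at about 1.93 rad, and its grip's rear face is about 67 mm behind the hinge. The box behind it is only 0.107 m high. I'll go over the bar with shut fingers and come down behind it.

```bash
python3 -m crank '[[[0,0,-4],0,255],[[0,0,-4],0,255],[[0,0,-2],0,255],[[0,0,0],0,255],[[0,0,0],0,255]]' 30;python3 togo.py .6574 -.1027 .212 -10.2
```

```text
clock: 12.65
position: [0.477, -0.0708, 0.3489]
ee_rot: [-3.129, 0.28, 0.002]
force: [0.0, -0.3, 0.1]
width: 0.033
t 12.65 pos [ 0.477  -0.0708  0.3489] yaw -10.23 tilt 0.08 F [ 0.  -0.3  0.1] w 0.033
cm in current axes [18.34 -0.07 13.67] in final axes [18.32 -0.06 13.69] turn -0.03
```

```bash
python3 -m crank '[[[4,0,0],0,255],[[4,0,0],0,255],[[4,0,0],0,255],[[4,0,0],0,255],[[2.3,0,0],0,255]]' 30;python3 togo.py .6574 -.1027 .212 -10.2
```

```text
clock: 13.15
position: [0.6588, -0.1039, 0.3463]
ee_rot: [3.129, -0.28, -0.007]
force: [-0.1, -0.2, 0.2]
width: 0.003
t 13.15 pos [ 0.6588 -0.1039  0.3463] yaw -10.24 tilt 0.25 F [-0.1 -0.2  0.2] w 0.003
cm in current axes [-0.1  -0.1  13.43] in final axes [-0.16 -0.09 13.43] turn -0.04
```

```bash
python3 -m crank '[[[0,0,4],0,255],[[0,0,4],0,255],[[0,0,3.4],0,255],[[0,0,2],0,255],[[0,0,0],0,255]]' 30;python3 togo.py .5658 -.0866 .212 -10.2
python3 - <<'E'
from h import *
im,d=get_image('scene');u,v=345,130
save('p8.png',cv2.resize(im[v-60:v+60,u-60:u+60],(600,600),interpolation=cv2.INTER_CUBIC))
E
```

```text
clock: 13.65
position: [0.6542, -0.1032, 0.2102]
ee_rot: [3.129, -0.28, -0.015]
force: [0.1, -0.4, -0.5]
width: 0.002
t 13.65 pos [ 0.6542 -0.1032  0.2102] yaw -10.21 tilt 0.55 F [ 0.1 -0.4 -0.5] w 0.002
cm in current axes [-8.99 -0.06 -0.09] in final axes [-8.99 -0.07 -0.18] turn -0.01
```

View pics/p8.png

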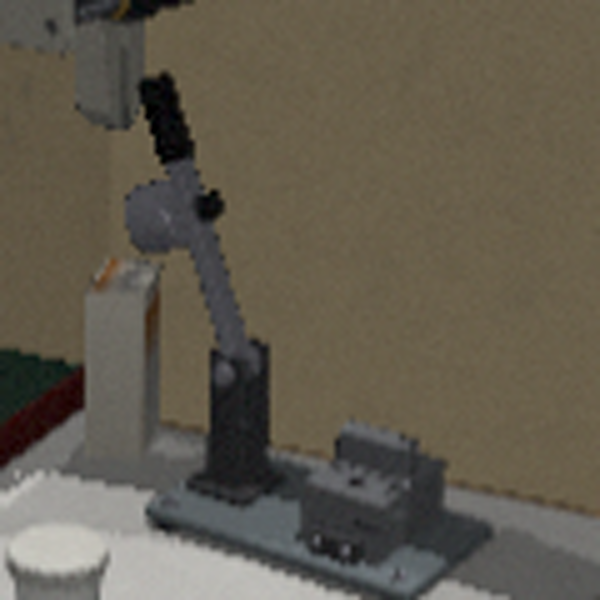

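The shut fingers are at (108,100) in the crop, just behind the black grip at (165,115). The lid is still flush at (375,490). Now I'll push forward slowly.

```bash
python3 -m crank '[[[-1,0,-0.1],0,255],[[-1,0,0],0,255],[[-1,0,0],0,255],[[-1,0,0],0,255],[[-1,0,0],0,255]]' 30;python3 togo.py .5658 -.0866 .212 -10.2;python3 -m crank '[[[-1,0,0],0,255],[[-1,0,0],0,255],[[-1,0,0],0,255],[[-1,0,0],0,255]]' 30;python3 togo.py .5658 -.0866 .212 -10.2
python3 - <<'E'
from h import *
im,d=get_image('scene');u,v=345,130
save('p9.png',cv2.resize(im[v-60:v+60,u-60:u+60],(600,600),interpolation=cv2.INTER_CUBIC))
E
```

```text
clock: 14.2
position: [0.6074, -0.0945, 0.2178]
ee_rot: [3.129, -0.28, 0.002]
force: [2.5, -1.5, 2.8]
width: 0.005
t 14.2 pos [ 0.6074 -0.0945  0.2178] yaw -10.24 tilt 0.08 F [ 2.5 -1.5  2.8] w 0.005
cm in current axes [-4.24 -0.04  0.58] in final axes [-4.23 -0.04  0.58] turn -0.04
clock: 14.6
position: [0.5678, -0.0872, 0.2169]
ee_rot: [3.129, -0.28, -0.0]
force: [2.4, -1.1, -0.3]
width: 0.009
t 14.6 pos [ 0.5678 -0.0872  0.2169] yaw -10.23 tilt 0.01 F [ 2.4 -1.1 -0.3] w 0.009
cm in current axes [-0.21 -0.02  0.49] in final axes [-0.21 -0.02  0.49] turn -0.03
```

View pics/p9.png

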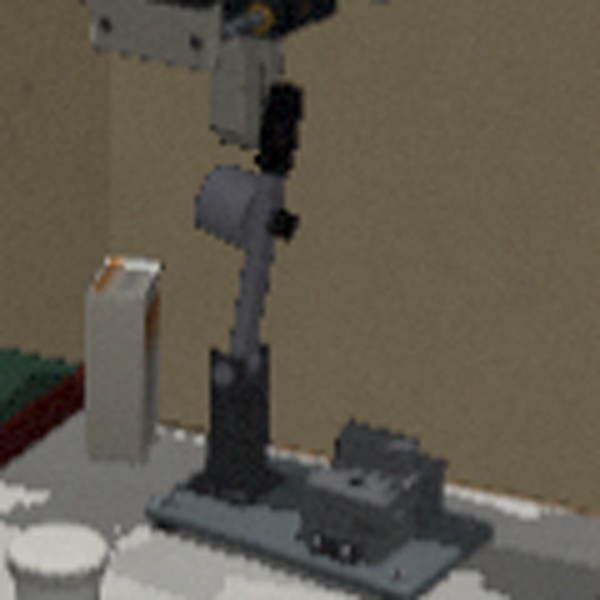

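The bar has just passed upright, with its grip at (282,125), and the push force is about 2.5 N. I'll continue.

```bash
python3 -m crank '[[[-1,0,0.05],0,255],[[-1,0,0.05],0,255],[[-1,0,0],0,255],[[-1,0,0],0,255]]' 30;python3 -m crank '[[[-1,0,0],0,255],[[-1,0,0],0,255],[[-1,0,0],0,255],[[-0.5,0,0],0,255]]' 30;python3 togo.py .5658 -.0866 .212 -10.2
python3 - <<'E'
from h import *
im,d=get_image('scene');u,v=345,130
save('p10.png',cv2.resize(im[v-60:v+60,u-60:u+60],(600,600),interpolation=cv2.INTER_CUBIC))
E
```

```text
clock: 15.05
position: [0.5283, -0.0801, 0.2158]
ee_rot: [3.129, -0.28, -0.001]
force: [0.9, -0.6, -0.2]
width: 0.004
clock: 15.45
position: [0.4935, -0.0738, 0.2159]
ee_rot: [3.129, -0.28, -0.001]
force: [-0.4, 0.2, -0.1]
width: 0.005
t 15.45 pos [ 0.4935 -0.0738  0.2159] yaw -10.22 tilt 0.05 F [-0.4  0.2 -0.1] w 0.005
cm in current axes [ 7.34 -0.02  0.39] in final axes [ 7.34 -0.02  0.39] turn -0.02
```

View pics/p10.png

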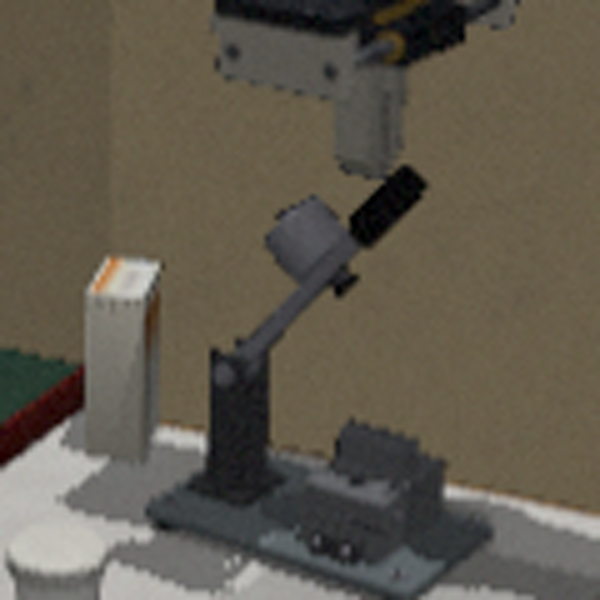

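The bar has left the fingers and is sinking, at roughly 0.85 rad. I'll lift away and wait.

```bash
python3 -m crank '[[[0,0,-3],0,255],[[0,0,-4],0,255],[[0,0,-2],0,255],[[0,0,0],0,255],[[0,0,0],0,255]]' 30 >/dev/null;for i in 1 2 3 4 5; do python3 -m crank '[[[0,0,0],0,255],[[0,0,0],0,255],[[0,0,0],0,255],[[0,0,0],0,255],[[0,0,0],0,255]]' 30 | head -1; done
python3 - <<'E'
from h import *
o=[]
for c,(u,v) in dict(scene=(345,150),top=(424,205)).items():
    im=np.mean([get_image(c)[0].astype(float) for _ in range(4)],0)
    o.append(cv2.resize(np.clip(im[v-50:v+50,u-40:u+40],0,255).astype(np.uint8),(400,500),interpolation=cv2.INTER_CUBIC))
save('p11.png',np.hstack(o))
E
```

```text
clock: 16.5
clock: 17.0
clock: 17.5
clock: 18.0
clock: 18.5
```

View pics/p11.png

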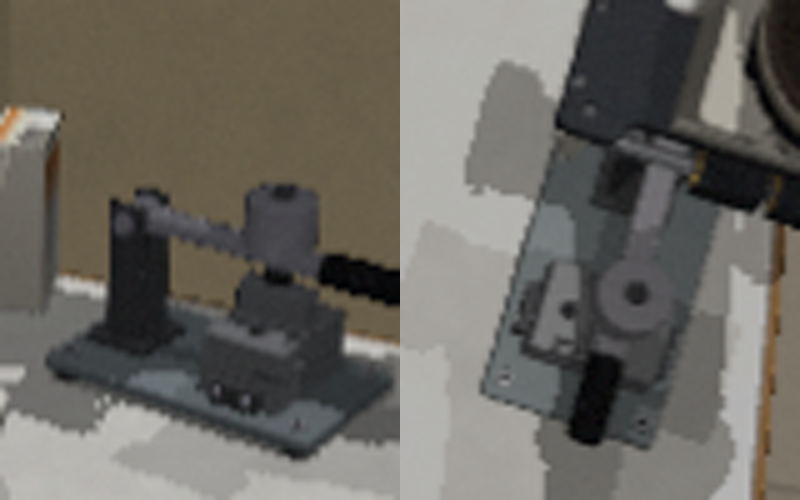

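The bar lies on the lid's rib, with the pad at (280,275) in the scene crop. I'll measure how level it is and whether it has stopped moving.

```bash
python3 -m crank '[[[0,0,0],0,255],[[0,0,0],0,255],[[0,0,0],0,255],[[0,0,0],0,255],[[0,0,0],0,255]]' 30 | head -1
python3 - <<'E'
from h import *
a=np.radians(-10.2);ax=np.array([np.cos(a),np.sin(a)]);ay=np.array([-ax[1],ax[0]]);h=np.array([.5658,-.0866])
for n in ['top','scene']:
    cal=get_calibration(n);d=np.median([get_image(n)[1] for _ in range(4)],0)
    P,u,v=pts(d,cal,np.ones((400,640),bool));X=-((P[:,:2]-h)@ax);Y=(P[:,:2]-h)@ay;Z=P[:,2]
    for lo,hi in [(.03,.065),(.125,.163)]:
        m=(X>lo)&(X<hi)&(abs(Y)<.006)&(Z>.07)&(Z<.13);print(n,lo,m.sum(),np.percentile(Z[m],[20,50,90]).round(4))
    m=(X>.06)&(X<.12)&(Y>.012)&(Y<.032)&(Z>.035)&(Z<.07);print(' slab top z',m.sum(),np.median(Z[m]).round(4))
print(monitor.observe()['position'])
for l in ['lid_2','spare_half','specimen_cup','black_marker']:
    for r in look_for(l,'scene')[:4]: print(l,round(r['score'],2),np.round(r['location'],3))
E
```

```text
clock: 19.4
top 0.03 62 [0.0923 0.0939 0.0961]
top 0.125 69 [0.0962 0.0982 0.1   ]
 slab top z 137 0.0509
scene 0.03 24 [0.092  0.0925 0.0932]
scene 0.125 33 [0.095  0.0962 0.0971]
 slab top z 73 0.0511
[ 0.49491737 -0.0740564   0.30596406]
lid_2 0.75 [0.452 0.341 0.019]
lid_2 0.67 [ 0.473 -0.063  0.056]
lid_2 0.67 [0.54  0.254 0.018]
spare_half 0.56 [0.567 0.436 0.027]
specimen_cup 0.57 [0.584 0.107 0.047]
specimen_cup 0.47 [0.539 0.258 0.017]
black_marker 0.65 [0.35  0.261 0.011]
black_marker 0.55 [ 0.473 -0.063  0.1  ]
```

The slab top reads 51 mm (52 nominal). The bar is level to about 0.01 rad and the gripper is 20 cm clear, so I'll hand in.

```bash
python3 -c "
from h import *
print(workorder.sign_off(), monitor.observe()['clock'])"
```

```text
the job is handed in; nothing more can be done
the job is handed in; nothing more can be done
```

The mould is closed: the matching lid, lid_2, is on the lower half with its port on +y, and the weighted bar is resting on it. I handed the job in at about 20 s of the 64 s allowed; the sign-off gave no verdict.

**What I did**
- I picked out lid_2 by its notches, gripped it by its rib and set it on the lugs. It stopped at the expected height with about 13 N upward force.
- I then pushed the bar over from behind with shut fingers, using about 3–4 N, until it sank by itself, and moved the arm well clear.

**Last checks**
- **Lid:** the slab top reads 51 mm in both cameras (52 mm nominal), so it lies flush within the cameras' accuracy.
- **Bar:** it is level to about 0.01 rad by depth and sits on the rib. I could not measure its contact force on the lid.
- **Other things:** the other two lids, the spare half and the marker were found in place. The cup read about 14 mm from its first position, but that compares two cameras that disagree with each other. The forceps and the carton were not checked again, but the arm never went near them.

**Disagreements**
- The two cameras differed by 3–4 mm in absolute y. I resolved this by measuring the held lid against the press in the same camera.
- The detector also reported weak false hits, for example the cup at lid_3's place, which I ignored.

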